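Slide the wide canister onto the narrow cupboard ledge

ROBOT

A 7-joint arm with a two-finger parallel gripper is mounted at the origin on the work surface. World frame = base frame: x ahead of the robot, y to its left, z up, the work surface at z = 0. Lengths are in m, angles in rad, forces in N, time in s.
With the tool pointing down it reaches from about 0.425 to 0.8 m from the base axis. Payload 8.3 kg.
Tool frame: the origin (TCP) lies midway between the tips of the shut fingers; the grasp point (between the pads) lies 19 mm behind it (env.grasp_offset is the distance from the TCP to the grasp point, in m); x points along the fingers, z is the direction in which the jaws open and shut, and the axes are right-handed (so a half turn about x gives the same grasp; the last joint's range is limited). The gripper opens to 85 mm and grips with 20 to 120 N. Pads are 22 mm wide; open, the fingers measure 114 mm over their backs; the gripper's body (76 mm by 85 mm) begins 54 mm behind the grasp point. The pads swing forward as they close: fully open they stand 13 mm farther back than shut.
Start: joints at [-1.325, 0.383, 0.016, 1.37, -0.006, 1.388, -0.046], TCP at [0.19, 0.595, 0.231] pointing down, gripper open.
Joint ranges: [-2.95, 2.95], [-0.25, 2.06], [-1.52, 1.56], [0.18, 2.33], [-1.44, 4.58], [0.02, 2.06], [-3.01, 3.01]. Speed limits (rad/s): [2.39, 2.39, 3.01, 3.01, 3.14, 3.14, 3.14].

INTERFACE

Orientations are given as a unit quaternion [x, y, z, w].
In Python, from rig import env gives the robot as it stands.
- The arm moves only by the shell command python3 -m handwheel 'ROWS' [FORCE]. ROWS is a JSON object of lists of equal length, an entry for each row: "xyz": the shift along the tool's x, y, z in m, a list of three; "dr": the turn, a rotation vector about the tool's x, y, z in rad, a list of three; "claw": the opening, from 0 (shut) to 1 (fully open). A call has 1 to 10 rows; each row shifts and turns the pose as measured when the row begins, along the tool's axes as they then stand; what a row does not reach is not made up. A row lasts 1/8 s, in which the tool goes at most 62.5 mm and 10.7 degrees, less where a joint would pass 70% of its speed; a pose out of reach is approached as far as the arm can. A call with a gripper value outside its range is refused whole. The fingers move at their own pace and stop on an object; FORCE is the grip in N (left out, the last holds). Time passes only in rows, so rows that do not move let the fingers close. It gives the time, the measured TCP pose, the force and the opening at its end, in the units of the state.
- env.get_obs(): the state, without advancing time (a new reading comes with each control period).
- env.grab_frame(name): name is "scene" or "top" or "wrist"; returns (picture, depth): 400x640x3 uint8, red, green, blue; 400x640 float32, m along the optical axis (not along the pixel's ray), 0 where there is no reading.
- env.camera_params(name): a dict with "fx", "fy", "cx", "cy" (pixels), "dist" ([k1, k2, p1, p2, k3] as OpenCV has them; the pictures are not rectified), "T" (4x4, takes a point from camera to world coordinates); the wrist camera has in their place "tool_from_camera" (4x4, takes a point from camera to tool coordinates, whose origin is the TCP and whose axes are the tool frame's). Camera axes: x right, y up, looking along -z (the intrinsics and any distortion apply to the point x, -y, -z); pixel columns grow to the right and rows downward; lengths in m; the calibration is good to about 2 mm. A picture is of the moment at which its call begins: read the wrist's pose just before it. camera_params takes no time and is no camera call.
- env.hand_in(): hands the job in, once; it reports no verdict.
Trained networks look in the newest picture that a camera, given by its name, has taken for a name from the list of things; names that differ only in an ending like _2 or _b are one class to them, and where a whole thing is asked for, a point or a joint stands for the part that bears it (a point fixed in the world has none). Each returns a list of dicts, best first, with "confidence" (0 to 1); they miss things now and then, are a little off and sometimes report something else, mostly with a low value. They report only what shows in the picture. A call takes as long as a camera call. They do not tell look-alikes from the thing itself.
- env.recognise(camera, label): "rect" ([centre column, centre row, width, height] as shares, 0 to 1, of the picture: columns of its width, rows of its height, round what is visible of it).
- env.pinpoint(camera, label): "location" ([column, row] as shares, 0 to 1, of the picture: columns of its width, rows of its height: a listed point, or the origin of a listed thing).
The state is a dict: "time": time; "joint_pos": joint angles; "qvel": joint speeds; "tau": joint torques, N m; "position": TCP position; "tool_rot": TCP orientation; "force": force on the tool from outside, world axes, zero at the start; "wrist_torque": the same for the moment, N m; "grip_width": finger opening in m.
Only numpy, scipy, OpenCV 4.12 (cv2) and the standard library are available. Lean on these libraries where they do the work, as an engineer would, in place of code of your own. Each camera call takes 0.05 s, during which the arm holds its last target. There are 200 camera calls.

TASK

The baby jar standing on one of the step's two narrow ledges is in the way: set it down upright in the white bin with the other jars. Then slide the squat steel canister, without lifting or tipping it, from the deck onto the ledge you have freed, so that it stands centred across the narrow ledge with no part of it over the deck or past the ledge's tip. Leave the cup, the can, the bowl and the pot lid where they are.

Things in the scene. Friction and masses are not known exactly. Their poses are not given: they have to be found in the camera images.
- step: fixed wooden step, top all at one level, 60 mm high: a deck 260 x 260 and, flush with it, two ledges 60 wide, 180 long, running out of its +y and -y sides on the centre line. Origin on the work surface under the deck's middle; y runs along the ledges, x across: deck edges at y = +-130, tips at y = +-310, ledges span x = +-30. Boards 18 thick, free space beside the ledges
- canister: squat closed round canister of bare steel with a flat inset aluminium lid, 110 mm diameter (too wide to grip), straight wall 50 high, 60 high overall, 250 to 490 g; stands on the deck, towards one of its x edges; origin at the centre of its underside, z up
- jar: empty glass baby jar with a flat aluminium cap, round, 54 mm diameter up to 54 high, cap 49 diameter, 70 high overall, about 100 g; origin at the centre of its underside, z up; the one to clear, standing on one of the two ledges
- cup: green sippy cup with its flip spout folded shut, 66 mm diameter at the cap, 85 high, standing on the other ledge; leave it alone; origin at the centre of its underside
- can: small food can with a paper band, 50 mm diameter, 70 high, on the deck on the other side of the centre line from the canister; leave it alone; origin at the centre of its underside
- bin: fixed white plastic tilt-out bin, locked open, in front of the step to the left or right. Walls 70 mm high, 5 thick, floor 5 thick; the wall towards the robot (-x) slopes outward. Inner floor spans x = -60 to 60, y = +-125, free round the middle. Origin under the middle of the floor
- jar_b: empty glass baby jar with a flat aluminium cap, round, 54 mm diameter up to 54 high, cap 49 diameter, 70 high overall, about 100 g; origin at the centre of its underside, z up; stands in the bin near its -y end
- jar_c: empty glass baby jar with a flat aluminium cap, round, 54 mm diameter up to 54 high, cap 49 diameter, 70 high overall, about 100 g; origin at the centre of its underside, z up; stands in the bin near its +y end
- bowl: stainless bowl, 140 mm diameter, 60 high, on the work surface on the side away from the bin; leave alone
- lid: aluminium pot lid with a small black knob, 120 mm diameter, 34 high, lying on the work surface near the robot; leave alone
Things that resemble listed ones, but are neither listed nor needed, are in the scene too. What is shaped like the jar but red is not meant. Leave any turquoise look-alike of the canister alone.

How it is judged:
By the outcome, as a careful person would: the job done as asked, in the order asked, and still so for the second after the job is handed in, with the robot touching nothing.
It also fails if it takes over 64 s, if anything falls off the work surface, if the arm or the gripper's body presses on something with over 40 N, if the wrist force passes 120 N, or if a joint passes its speed limit or range.

## Working session

There is one attempt and no reset: what is moved stays moved. The work goes in short steps, Python scripts to look and compute and a shell command to move; the robot and the scene stay as the last step left them, time stands still between calls to the robot, and variables do not carry over. Pictures are saved under pics/ and viewed, on a budget of 10 in all, crops included, one or two more only if the job needs it, and the job is handed in when it is done.

```bash
ls; mkdir -p pics; cat > h.py <<'E'
import numpy as np, cv2
from rig import env
from scipy.spatial.transform import Rotation as R
def T_of(cam):
    p=env.camera_params(cam)
    if 'T' in p: return p,np.array(p['T'])
    o=env.get_obs(); M=np.eye(4); M[:3,:3]=R.from_quat(o['tool_rot']).as_matrix(); M[:3,3]=o['position']
    return p,M@np.array(p['tool_from_camera'])
def rays(p,T,uv):
    K=np.array([[p['fx'],0,p['cx']],[0,p['fy'],p['cy']],[0,0,1]])
    n=cv2.undistortPoints(np.array(uv,float).reshape(-1,1,2),K,np.array(p['dist'])).reshape(-1,2)
    d=np.c_[n[:,0],-n[:,1],-np.ones(len(n))]
    return d@T[:3,:3].T, T[:3,3]
def onplane(p,T,uv,z):
    d,c=rays(p,T,uv); return c+d*((z-c[2])/d[:,2])[:,None]
def cloud(p,T,dep):
    v,u=np.mgrid[0:400,0:640]; d,c=rays(p,T,np.c_[u.ravel(),v.ravel()])
    P=c+d*dep.ravel()[:,None]; P[dep.ravel()<=0]=np.nan
    return P.reshape(400,640,3)
def save(name,img): cv2.imwrite('pics/'+name,img[:,:,::-1])
E
python3 - <<'E'
from h import *
o=env.get_obs(); print(o)
for c in ['top','scene']:
    p,T=T_of(c); im,d=env.grab_frame(c); save(c+'1.png',im); np.savez(c+'1.npz',im=im,d=d)
    P=cloud(p,T,d); print(c,T[:3,3])
    for l in ['step','canister','jar','cup','can','bin','bowl','lid']:
        for r in env.pinpoint(c,l)[:4]:
            uv=np.array(r['location'])*[640,400]; 
            u,v=np.clip(uv.astype(int),0,[639,399]); print(l,round(r['confidence'],2),uv.round(),P[v,u].round(3))
E
```

```text
pics
{'time': 0.0, 'joint_pos': array([-1.32491472,  0.38419168,  0.01638514,  1.37115663, -0.00630616,
        1.38824275, -0.04653338]), 'qvel': array([ 8.68853069e-04,  6.70007360e-04, -1.14667771e-03, -7.93355036e-04,
        9.21947845e-05, -3.89093068e-04, -8.12820524e-04]), 'tau': array([ 5.02116327e-04, -6.27615452e+01,  8.44197907e-01, -3.71819866e+01,
        1.64207508e-02,  1.42069111e-02, -1.79411012e-05]), 'position': array([0.18974966, 0.5949562 , 0.23030684]), 'tool_rot': array([-0.41758461,  0.5714871 ,  0.41675299,  0.57038806]), 'force': array([-0.14159453, -0.09750724,  0.21515059]), 'wrist_torque': array([-0.0409118 , -0.00012837,  0.04592015]), 'grip_width': 0.08550254728761661}
top [ 0.29492746 -0.00678614  1.30497599]
step 0.86 [325. 190.] [0.609 0.008 0.063]
canister 0.85 [325. 165.] [0.677 0.012 0.113]
canister 0.82 [361. 271.] [ 0.354 -0.119  0.059]
jar 0.81 [263. 141.] [0.763 0.225 0.056]
jar 0.79 [412. 253.] [ 0.421 -0.277  0.072]
jar 0.77 [249. 171.] [0.635 0.242 0.13 ]
jar 0.69 [461. 245.] [ 0.459 -0.436  0.046]
cup 0.72 [397. 191.] [ 0.601 -0.212  0.13
[... 160 characters left out ...]
355 0.004]
lid 0.93 [300. 258.] [0.385 0.071 0.035]
scene [1.72547116 0.084261   1.28524911]
step 0.75 [326. 235.] [0.735 0.016 0.118]
step 0.21 [320. 241.] [ 0.759 -0.001  0.117]
canister 0.85 [320. 239.] [ 0.754 -0.004  0.116]
canister 0.59 [293. 173.] [ 0.405 -0.13   0.058]
jar 0.76 [199. 189.] [ 0.492 -0.451  0.047]
jar 0.69 [401. 226.] [0.674 0.243 0.108]
jar 0.59 [250. 188.] [ 0.473 -0.273  0.039]
jar 0.59 [394. 276.] [0.814 0.226 0.03 ]
cup 0.59 [251. 215.] [ 0.649 -0.237  0.092]
can 0.78 [337. 207.] [0.593 0.039 0.089]
bin 0.96 [225. 187.] [ 0.484 -0.359  0.054]
bowl 0.95 [423. 189.] [0.394 0.344 0.003]
lid 0.56 [345. 180.] [0.398 0.062 0.029]
lid 0.29 [422. 190.] [0.408 0.343 0.006]
```

View pics/top1.png

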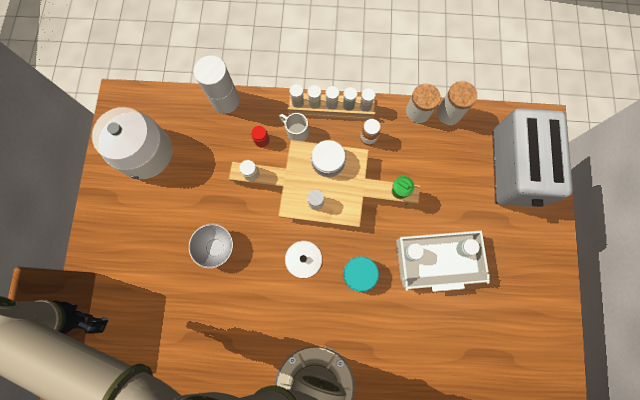

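View pics/scene1.png

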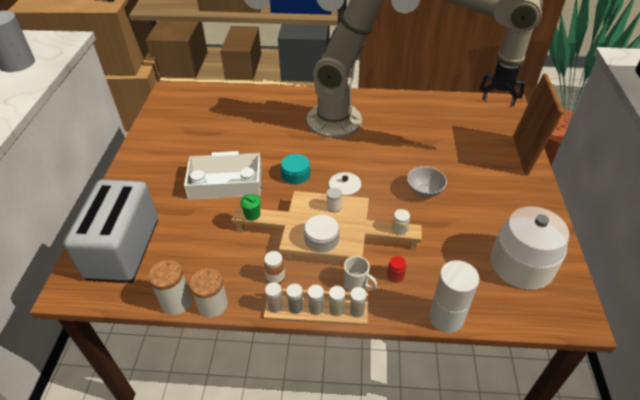

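The top view shows the target jar on the +y ledge (249,170), and the canister on the far side of the deck (328,157) with the can nearer (316,200). The cup is on the -y ledge (402,187). The bin is at (443,260) with a jar at each end. The turquoise tin (361,274) and the red jar (260,135) are decoys.

```bash
cat > fit.py <<'E'
from h import *
from scipy.optimize import minimize, least_squares
def fitstep(P,x0):
    Q=P.reshape(-1,3); Q=Q[np.isfinite(Q).all(1)]
    Q=Q[(abs(Q[:,2]-.06)<.008)&(abs(Q[:,0]-x0[0])<.25)&(abs(Q[:,1]-x0[1])<.4)]
    def f(x):
        c,s=np.cos(x[2]),np.sin(x[2]); d=Q[:,:2]-x[:2]
        X=d@[c,s]; Y=d@[-s,c]
        a=np.maximum(abs(X)-.13,abs(Y)-.13); b=np.maximum(abs(X)-.03,abs(Y)-.31)
        return np.sum(np.clip(np.minimum(a,b),0,.02)) + 0.0*len(Q)
    best=min((minimize(f,[*x0[:2],a],method='Nelder-Mead',options=dict(initial_simplex=[[x0[0],x0[1],a],[x0[0]+.02,x0[1],a],[x0[0],x0[1]+.02,a],[x0[0],x0[1],a+.08]])) for a in (-.2,-.1,0,.1,.2)),key=lambda r:r.fun)
    return best.x,best.fun,len(Q)
def circ(P,xy,z0,z1,r,rad=None):
    Q=P.reshape(-1,3); Q=Q[np.isfinite(Q).all(1)]
    Q=Q[(Q[:,2]>z0)&(Q[:,2]<z1)&(np.hypot(*(Q[:,:2]-xy).T)<r)]
    if len(Q)<8: return None
    c=cv2.minEnclosingCircle(Q[:,:2].astype(np.float32))
    return np.round([*c[0],c[1],*Q[:,:2].mean(0),np.median(Q[:,2]),len(Q)],4)
E
python3 - <<'E'
from fit import *
PP=[]
for c in ['top','scene']:
    p,T=T_of(c); z=np.load(c+'1.npz'); P=cloud(p,T,z['d']); PP.append(P)
    print(c,'step',fitstep(P,[.63,.01]))
    print(' table z',np.nanmedian(P[...,2][(abs(P[...,2])<.02)]))
    for n,xy,z0,z1,r in [('can.',(.69,.0),.105,.14,.075),('jar',(.64,.24),.115,.15,.045),('jb',(.46,-.45),.06,.09,.04),('jc',(.44,-.27),.06,.09,.04),('can',(.55,.03),.118,.15,.04),('cup',(.62,-.22),.12,.17,.05),('lid',(.385,.071),.01,.05,.08)]:
        print(' ',n,circ(P,xy,z0,z1,r))
P=PP[0];Q=P.reshape(-1,3)
# bin rim
m=(abs(Q[:,2]-.07)<.008)&(abs(Q[:,0]-.43)<.13)&(abs(Q[:,1]+.36)<.18)
print(m.sum(),cv2.minAreaRect(Q[m][:,:2].astype(np.float32)))
E
```

```text
top step (array([ 0.63238562,  0.00878793, -0.07179846]), np.float64(11.199789547487331), 6998)
 table z 0.00018342259060277755
  can. [ 7.033e-01 -7.000e-04  5.490e-02  7.003e-01 -7.000e-04  1.196e-01
  8.970e+02]
  jar [6.463e-01 2.479e-01 2.670e-02 6.447e-01 2.463e-01 1.297e-01 2.240e+02]
  jb [ 4.622e-01 -4.514e-01  3.920e-02  4.538e-01 -4.578e-01  7.290e-02
  2.410e+02]
  jc [ 4.401e-01 -2.710e-01  3.920e-02  4.319e-01 -2.742e-01  7.340e-02
  2.630e+02]
  can [5.635e-01 3.100e-02 2.530e-02 5.624e-01 3.130e-02 1.301e-01 2.180e+02]
  cup [ 6.165e-01 -2.347e-01  3.330e-02  6.146e-01 -2.329e-01  1.326e-01
  3.580e+02]
  lid [3.855e-01 6.440e-02 5.490e-02 3.843e-01 6.220e-02 1.230e-02 3.980e+02]
scene step (array([ 0.63828438,  0.00773565, -0.07228927]), np.float64(15.144632300213765), 5569)
 table z -0.00042773639081250536
  can. [ 7.094e-01 -9.000e-04  5.740e-02  7.152e-01 -5.000e-04  1.181e-01
  7.880e+02]
  jar [6.543e-01 2.487e-01 2.900e-02 6.556e-01 2.465e-01 1.279e-01 1.890e+02]
  jb [ 4.622e-01 -4.513e-01  3.920e-02  4.649e-01 -4.594e-01  7.120e-02
  1.630e+02]
  jc [ 4.397e-01 -2.699e-01  3.980e-02  4.429e-01 -2.792e-01  7.090e-02
  1.790e+02]
  can [5.666e-01 3.030e-02 2.630e-02 5.676e-01 3.040e-02 1.284e-01 1.400e+02]
  cup [ 6.209e-01 -2.377e-01  3.740e-02  6.286e-01 -2.356e-01  1.316e-01
  2.590e+02]
  lid [3.877e-01 6.530e-02 5.390e-02 3.960e-01 6.010e-02 1.260e-02 1.700e+02]
1117 ((0.3990849554538727, -0.3793488144874573), (0.171533465385437, 0.2650783956050873), 7.934455871582031)
```

```bash
cat > go.py <<'E'
import sys
from h import *
def go(xyz,jaw=None):
    """remaining shift to world xyz in present tool axes, and turn about tool x bringing jaw dir (deg, world) with tool down"""
    o=env.get_obs(); Rm=R.from_quat(o['tool_rot']).as_matrix()
    a=np.degrees(np.arctan2(Rm[1,2],Rm[0,2]))
    print('t',round(o['time'],2),'pos',o['position'].round(4),'jaw deg',round(a,1),'toolx',Rm[:,0].round(3),'tooly',Rm[:,1].round(3),'F',o['force'].round(1),'w',round(o['grip_width'],4),'j',o['joint_pos'].round(2))
    if xyz is not None: print('shift tool',(Rm.T@(np.array(xyz)-o['position'])).round(4))
    if jaw is not None:
        d=(jaw-a+90)%180-90
        z=np.array([np.cos(np.radians(a+d)),np.sin(np.radians(a+d)),0]); x=np.array([0,0,-1.]); Rt=np.c_[x,np.cross(z,x),z]
        rv=R.from_matrix(Rm.T@Rt).as_rotvec(); print('turn tool',rv.round(4),'rows',round(np.linalg.norm(rv)/.18,1))
        if xyz is not None: print('shift in turned axes',(Rt.T@(np.array(xyz)-o['position'])).round(4))
if __name__=='__main__':
    v=[float(x) for x in sys.argv[1:]]
    go(v[:3] or None, v[3] if len(v)>3 else None)
E
python3 go.py 0.646 0.247 0.22 -4.1; python3 go.py 0.646 0.247 0.22 86
```

```text
t 0.9 pos [0.1899 0.5954 0.2313] jaw deg 72.3 toolx [-0. -0. -1.] tooly [-0.953  0.304  0.   ] F [-0.6 -0.4  0.2] w 0.0856 j [-1.32  0.38  0.02  1.37 -0.01  1.39 -0.05]
shift tool [ 0.0113 -0.5404 -0.1934]
turn tool [ 1.3337e+00 -1.0000e-04 -0.0000e+00] rows 7.4
shift in turned axes [ 0.0113 -0.3149  0.4799]
t 0.9 pos [0.1899 0.5954 0.2313] jaw deg 72.3 toolx [-0. -0. -1.] tooly [-0.953  0.304  0.   ] F [-0.6 -0.4  0.2] w 0.0856 j [-1.32  0.38  0.02  1.37 -0.01  1.39 -0.05]
shift tool [ 0.0113 -0.5404 -0.1934]
turn tool [-0.2389 -0.     -0.    ] rows 1.3
shift in turned axes [ 0.0113 -0.4793 -0.3158]
```

```bash
python3 -m handwheel '{"xyz":[[0,-0.05,-0.018],[0,-0.05,-0.018],[0,-0.055,-0.02],[0,-0.055,-0.02],[0,-0.055,-0.02],[0,-0.055,-0.02],[0,-0.055,-0.02],[0,-0.055,-0.02]],"dr":[[0,0,0],[0,0,0],[0,0,0],[0,0,0],[0,0,0],[0,0,0],[0,0,0],[0,0,0]],"claw":[1,1,1,1,1,1,1,1]}' 30; python3 go.py 0.646 0.247 0.22 86
```

```text
time: 1.9
position: [0.5582, 0.3152, 0.2308]
tool_rot: [-0.42, 0.567, 0.423, 0.568]
force: [0.8, 0.4, 0.2]
grip_width: 0.0851
t 1.9 pos [0.5582 0.3152 0.2308] jaw deg 73.1 toolx [-0.001  0.004 -1.   ] tooly [-0.957  0.29   0.002] F [0.8 0.4 0.2] w 0.0851 j [-0.72  0.42  0.23  1.33 -0.1   1.4   0.78]
shift tool [ 0.0105 -0.1038 -0.0398]
turn tool [-0.2246  0.0036 -0.0017] rows 1.2
shift in turned axes [ 0.0108 -0.0924 -0.0619]
```

```bash
python3 -m handwheel '{"xyz":[[0,0,0],[0,0,0],[0,-0.046,-0.03],[0,-0.046,-0.03],[0,0,0]],"dr":[[-0.115,0,0],[-0.115,0.004,0],[0,0,0],[0,0,0],[0,0,0]],"claw":[1,1,1,1,1]}'; python3 - <<'E'
from fit import *
p,T=T_of('wrist'); im,d=env.grab_frame('wrist'); save('w1.png',im)
P=cloud(p,T,d)
print(T[:3,3], circ(P,(.646,.247),.12,.15,.04), circ(P,(.646,.247),.12,.15,.06))
for r in env.pinpoint('wrist','jar')[:2]: print(r)
E
python3 go.py 0.646 0.247 0.12 86
```

```text
time: 2.52
position: [0.6529, 0.2409, 0.23]
tool_rot: [-0.484, 0.517, 0.483, 0.515]
force: [-0.3, -0.1, -0.0]
grip_width: 0.0852
[0.58625684 0.24579167 0.37299281] [6.488e-01 2.480e-01 2.470e-02 6.474e-01 2.482e-01 1.304e-01 2.950e+03] [6.488e-01 2.480e-01 2.470e-02 6.474e-01 2.482e-01 1.304e-01 2.950e+03]
{'location': [0.5102, 0.4335], 'confidence': 0.92}
{'location': [0.5089, 0.682], 'confidence': 0.77}
t 2.62 pos [0.6503 0.2459 0.2306] jaw deg 86.6 toolx [-0.001  0.    -1.   ] tooly [-0.998  0.06   0.001] F [-0.9  0.1 -0.1] w 0.0855 j [-0.54  0.55  0.22  1.15 -0.12  1.46  1.17]
shift tool [0.1106 0.0042 0.0009]
turn tool [ 0.0102  0.     -0.0014] rows 0.1
shift in turned axes [0.1106 0.0043 0.0008]
```

View pics/w1.png

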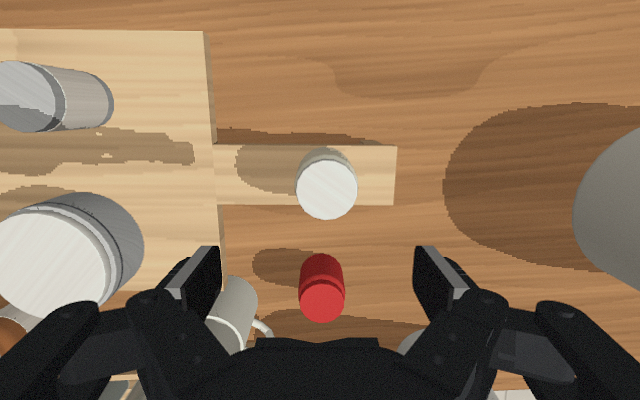

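The wrist view has the jar cap at (327,190), with the red decoy at (322,285) clear of the descent. I'll descend and grip.

```bash
python3 -m handwheel '{"xyz":[[0.04,0.002,0.002],[0.045,0,0],[0.045,0,0],[0.022,0,0],[0,0,0],[0,0,0],[0,0,0],[0,0,0],[0,0,0]],"dr":[[0,0,0],[0,0,0],[0,0,0],[0,0,0],[0,0,0],[0,0,0],[0,0,0],[0,0,0],[0,0,0]],"claw":[1,1,1,1,1,0,0,0,0]}' 30; python3 go.py 0.648 0.248 0.25 86
```

```text
time: 3.75
position: [0.6447, 0.2612, 0.0824]
tool_rot: [-0.487, 0.507, 0.49, 0.515]
force: [0.8, 0.0, -0.7]
grip_width: 0.0526
t 3.75 pos [0.6447 0.2612 0.0824] jaw deg 87.4 toolx [ 0.006  0.011 -1.   ] tooly [-0.999  0.045 -0.005] F [ 0.8  0.  -0.7] w 0.0526 j [-0.55  0.63  0.2   1.35 -0.13  1.16  1.18]
shift tool [-0.1677 -0.0048 -0.0112]
turn tool [0.0244 0.0111 0.0051] rows 0.2
shift in turned axes [-0.1676 -0.0042 -0.0129]
```

```bash
python3 -m handwheel '{"xyz":[[0,0,0],[-0.03,0,0],[-0.05,0,0],[-0.05,0,0],[-0.04,0,0],[0,0,0]],"dr":[[0,0,0],[0,0,0],[0,0,0],[0,0,0],[0,0,0],[0,0,0]],"claw":[0,0,0,0,0,0]}' 35; python3 go.py 0.43 -0.368 0.25 97
```

```text
time: 4.5
position: [0.6431, 0.2589, 0.2562]
tool_rot: [-0.487, 0.508, 0.49, 0.514]
force: [0.1, -0.5, -0.7]
grip_width: 0.0525
t 4.5 pos [0.6431 0.2589 0.2562] jaw deg 87.4 toolx [ 0.003  0.01  -1.   ] tooly [-0.999  0.046 -0.003] F [ 0.1 -0.5 -0.7] w 0.0525 j [-0.56  0.53  0.22  1.11 -0.12  1.5   1.17]
shift tool [-6.000e-04  1.842e-01 -6.361e-01]
turn tool [-0.168   0.0097  0.0034] rows 0.9
shift in turned axes [ 0.0062  0.2879 -0.5963]
```

```bash
python3 -m handwheel '{"xyz":[[0,0.015,-0.05],[0,0.016,-0.055],[0,0.016,-0.055],[0,0.016,-0.055],[0,0.016,-0.055],[0,0.016,-0.055],[0,0.016,-0.055],[0,0.016,-0.055],[0,0.016,-0.055],[0,0.016,-0.055]],"dr":[[0,0,0],[0,0.01,0],[0,0,0],[0,0,0],[0,0,0],[0,0,0],[0,0,0],[0,0,0],[0,0,0],[0,0,0]],"claw":[0,0,0,0,0,0,0,0,0,0]}'; python3 go.py 0.43 -0.368 0.25 97
```

```text
time: 5.75
position: [0.4511, -0.2884, 0.2431]
tool_rot: [-0.488, 0.511, 0.494, 0.506]
force: [1.4, 0.4, -1.1]
grip_width: 0.0528
t 5.75 pos [ 0.4511 -0.2884  0.2431] jaw deg 88.0 toolx [-0.011  0.002 -1.   ] tooly [-0.999  0.036  0.012] F [ 1.4  0.4 -1.1] w 0.0528 j [ 0.06  0.2   0.53  1.61 -0.1   1.37  2.13]
shift tool [-0.0067  0.0183 -0.0803]
turn tool [-0.1578  0.0021 -0.0114] rows 0.9
shift in turned axes [-0.0069  0.0306 -0.0765]
```

```bash
python3 -m handwheel '{"xyz":[[0,0,0],[0,0.015,-0.038],[0,0.015,-0.038],[0,0,0]],"dr":[[-0.157,0.002,-0.011],[0,0,0],[0,0,0],[0,0,0]],"claw":[0,0,0,0]}'; python3 - <<'E'
from fit import *
p,T=T_of('wrist'); im,d=env.grab_frame('wrist'); save('w2.png',im)
P=cloud(p,T,d)
for n,xy in (('b',(.456,-.458)),('c',(.434,-.275))): print(n,circ(P,xy,.066,.095,.04))
E
python3 go.py 0.43 -0.368 0.25 97
```

```text
time: 6.25
position: [0.424, -0.3743, 0.2388]
tool_rot: [-0.526, 0.471, 0.53, 0.469]
force: [-0.5, 0.4, -1.9]
grip_width: 0.0524
b [ 4.601e-01 -4.574e-01  3.630e-02  4.513e-01 -4.616e-01  7.540e-02
  2.031e+03]
c [ 4.339e-01 -2.750e-01  4.000e-02  4.295e-01 -2.816e-01  7.500e-02
  2.498e+03]
t 6.3 pos [ 0.4251 -0.3724  0.2386] jaw deg 96.8 toolx [-0.006  0.002 -1.   ] tooly [-0.993 -0.119  0.006] F [ 0.6 -0.  -1.2] w 0.0524 j [ 0.21  0.28  0.57  1.54 -0.15  1.37  2.48]
shift tool [-0.0114 -0.0053  0.0038]
turn tool [-0.0032  0.0031 -0.0057] rows 0.0
shift in turned axes [-0.0114 -0.0054  0.0037]
```

View pics/w2.png

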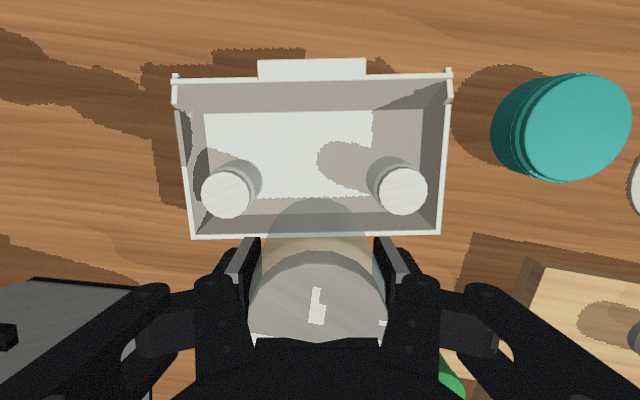

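The wrist view shows the two bin jars at caps (228,194) and (402,190), and the bin rim corners at (193,238) and (440,233). I'll convert those to world positions.

```bash
python3 - <<'E'
from fit import *
p,T=T_of('wrist')
print(onplane(p,T,[[193,238],[440,233],[172,105],[450,98],[316,235]],.07)[:,:2].round(3).tolist())
print(onplane(p,T,[[228,194],[402,190]],.075)[:,:2].round(3).tolist())
print('floor far -x edge, +y/-y sides',onplane(p,T,[[205,113],[372,110],[240,212]],.005)[:,:2].round(3).tolist())
E
```

```text
[[0.502, -0.493], [0.467, -0.238], [0.371, -0.515], [0.334, -0.258], [0.484, -0.366]]
[[0.449, -0.458], [0.425, -0.287]]
floor far -x edge, +y/-y sides [[0.377, -0.505], [0.352, -0.317], [0.491, -0.459]]
```

```bash
python3 -m handwheel '{"xyz":[[0.03,0,0],[0.04,0,0],[0.04,0,0],[0.0,0,0]],"dr":[[0,0,-0.005],[0,0,0],[0,0,0],[0,0,0]],"claw":[0,0,0,0]}'; python3 go.py 0.425 -0.371 0.031 97
```

```text
time: 6.8
position: [0.4275, -0.3657, 0.1241]
tool_rot: [-0.528, 0.466, 0.532, 0.469]
force: [0.5, -0.3, 0.2]
grip_width: 0.0526
t 6.8 pos [ 0.4275 -0.3657  0.1241] jaw deg 97.2 toolx [-0.001  0.007 -1.   ] tooly [-0.992 -0.125  0.   ] F [ 0.5 -0.3  0.2] w 0.0526 j [ 0.22  0.36  0.54  1.71 -0.21  1.13  2.52]
shift tool [ 0.093   0.0031 -0.0056]
turn tool [ 0.0035  0.0071 -0.0002] rows 0.0
shift in turned axes [ 0.0931  0.0031 -0.0049]
```

```bash
python3 -m handwheel '{"xyz":[[0.02,0.003,-0.005],[0.03,0,0],[0.02,0,-0.002],[0.012,0,0],[0.008,0,0],[0,0,0]],"dr":[[0,0.007,0],[0,0,0],[0,0,0],[0,0,0],[0,0,0],[0,0,0]],"claw":[0,0,0,0,0,0]}'; python3 go.py 0.425 -0.371 0.028 97
```

```text
time: 7.55
position: [0.4319, -0.3726, 0.0385]
tool_rot: [0.535, -0.465, -0.529, -0.467]
force: [0.3, 1.6, -0.5]
grip_width: 0.0524
t 7.55 pos [ 0.4319 -0.3726  0.0385] jaw deg 97.5 toolx [ 0.009 -0.003 -1.   ] tooly [-0.991 -0.131 -0.008] F [ 0.3  1.6 -0.5] w 0.0524 j [ 0.26  0.47  0.5   1.78 -0.27  0.96  2.58]
shift tool [0.0105 0.0067 0.0025]
turn tool [ 0.009  -0.0044  0.0082] rows 0.1
shift in turned axes [0.0105 0.0067 0.0024]
```

```bash
python3 -m handwheel '{"xyz":[[0.004,0.003,0],[0.004,0,0],[0.003,0,0],[0,0,0]],"dr":[[0,-0.004,0.008],[0,0,0],[0,0,0],[0,0,0]],"claw":[0,0,0,0]}'; python3 go.py 0.425 -0.371 0.027 97
```

```text
time: 8.05
position: [0.4295, -0.3738, 0.0283]
tool_rot: [0.532, -0.466, -0.531, -0.466]
force: [0.2, 0.0, -1.3]
grip_width: 0.0528
t 8.05 pos [ 0.4295 -0.3738  0.0283] jaw deg 97.5 toolx [ 0.002 -0.002 -1.   ] tooly [-0.991 -0.131 -0.001] F [ 0.2  0.  -1.3] w 0.0528 j [ 0.27  0.49  0.5   1.78 -0.28  0.94  2.59]
shift tool [0.0013 0.0041 0.0034]
turn tool [ 0.0088 -0.0018  0.0015] rows 0.1
shift in turned axes [0.0013 0.0041 0.0033]
```

```bash
python3 -m handwheel '{"xyz":[[0.002,0,0],[0,0,0],[0,0,0],[0,0,0],[0,0,0]],"dr":[[0,0,0],[0,0,0],[0,0,0],[0,0,0],[0,0,0]],"claw":[0,0,0.77,0.77,0.77]}'; python3 go.py 0.4295 -0.3738 0.25 97
```

```text
time: 8.68
position: [0.4299, -0.3741, 0.0267]
tool_rot: [0.533, -0.466, -0.53, -0.466]
force: [0.4, 0.3, -0.4]
grip_width: 0.0659
t 8.68 pos [ 0.4299 -0.3741  0.0267] jaw deg 97.5 toolx [ 0.003 -0.002 -1.   ] tooly [-0.991 -0.131 -0.002] F [ 0.4  0.3 -0.4] w 0.0659 j [ 0.27  0.49  0.5   1.78 -0.28  0.94  2.59]
shift tool [-2.233e-01 -1.000e-04 -2.000e-04]
turn tool [ 0.0088 -0.0025  0.0023] rows 0.1
shift in turned axes [-0.2233  0.0004  0.0004]
```

```bash
python3 -m handwheel '{"xyz":[[-0.015,0,0],[-0.015,0,0],[-0.02,0,0],[-0.025,0,0],[-0.04,0,0],[-0.05,0,0],[-0.06,0,0],[0,0,0]],"dr":[[0,0,0],[0,0,0],[0,0,0],[0,0,0],[0,0,0],[0,0,0],[0,0,0],[0,0,0]],"claw":[0.77,0.77,0.77,0.77,0.77,0.77,0.77,0.77]}'; python3 go.py; python3 - <<'E'
from fit import *
p,T=T_of('wrist'); im,d=env.grab_frame('wrist'); save('w3.png',im)
P=cloud(p,T,d)
print(circ(P,(.43,-.374),.065,.095,.035))
E
```

```text
time: 9.68
position: [0.4286, -0.3747, 0.2682]
tool_rot: [0.535, -0.466, -0.527, -0.467]
force: [1.0, -0.3, 0.3]
grip_width: 0.0654
t 9.68 pos [ 0.4286 -0.3747  0.2682] jaw deg 97.4 toolx [ 0.009 -0.006 -1.   ] tooly [-0.992 -0.129 -0.008] F [ 1.  -0.3  0.3] w 0.0654 j [ 0.2   0.26  0.57  1.5  -0.14  1.42  2.48]
[ 4.347e-01 -3.737e-01  2.460e-02  4.336e-01 -3.739e-01  7.540e-02
  1.588e+03]
```

View pics/w3.png

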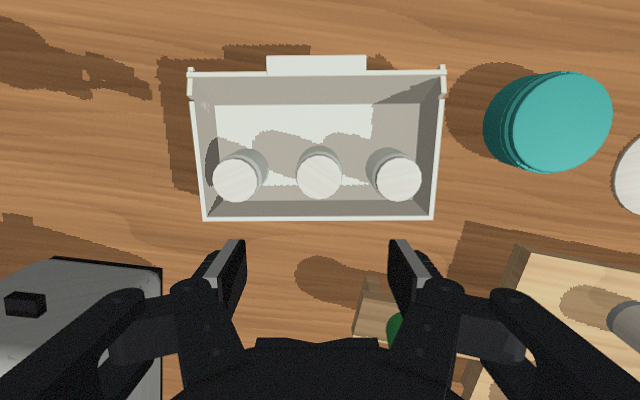

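The jar stands upright in the bin at cap (318,176), with its top at z 0.075. Next I move over to the canister.

```bash
python3 -m handwheel '{"xyz":[[0,-0.044,0.0315],[0,-0.044,0.0315],[0,-0.044,0.0315],[0,-0.044,0.0315],[0,-0.044,0.0315],[0,-0.044,0.0315],[0,-0.044,0.0315],[0,-0.04,0.03],[0,0,0]],"dr":[[0,0,0],[0,0,0],[0,0,0],[0,0,0],[0,0,0],[0,0,0],[0,0,0],[0,0,0],[0,0,0]],"claw":[1,1,1,1,1,1,1,1,1]}'; python3 -m handwheel '{"xyz":[[0,0,0],[0,0,0],[0,0,0],[0,0,0],[0,0,0],[0,0,0],[0,0,0],[0,0,0]],"dr":[[0.172,0,0],[0.172,0,0],[0.172,0,0],[0.172,0,0],[0.172,0,0],[0.172,0,0],[0.172,0,0],[0,0,0]],"claw":[1,1,1,1,1,1,1,1]}';  python3 go.py 0.745 -0.08 0.25 28.4; python3 - <<'E'
from fit import *
p,T=T_of('wrist'); im,d=env.grab_frame('wrist'); save('w4.png',im); np.savez('w4.npz',im=im,d=d)
P=cloud(p,T,d)
print(circ(P,(.703,-.001),.113,.135,.075),circ(P,(.703,-.001),.105,.135,.075)); print(fitstep(P,[.633,.008]))
p,T=T_of('top'); im,d=env.grab_frame('top'); P=cloud(p,T,d)
print('cap top',circ(P,(.703,-.001),.113,.135,.075))
z=np.load('top1.npz'); P=cloud(p,T,z['d'])
Q=P.reshape(-1,3); m=(Q[:,2]>.02)&(Q[:,0]>.76)&(Q[:,0]<.85)&(abs(Q[:,1])<.22)
for y in np.arange(-.2,.2,.02):
    q=Q[m&(abs(Q[:,1]-y)<.01)]
    if len(q): print(round(y,2),'xmin',q[:,0].min().round(3),'zmax',q[:,2].max().round(3),len(q))
E
```

```text
time: 10.85
position: [0.7454, -0.0728, 0.2575]
tool_rot: [-0.528, 0.471, 0.531, 0.467]
force: [0.4, -0.1, 0.1]
grip_width: 0.0852
time: 11.85
position: [0.7396, -0.0791, 0.2517]
tool_rot: [-0.154, 0.697, 0.155, 0.683]
force: [-0.5, -0.1, -0.4]
grip_width: 0.0856
t 11.85 pos [ 0.7396 -0.0791  0.2517] jaw deg 25.3 toolx [-0.02  -0.003 -1.   ] tooly [-0.427  0.904  0.005] F [-0.5 -0.1 -0.4] w 0.0856 j [-0.23  0.74  0.64  0.89 -0.41  1.63  0.7 ]
shift tool [ 0.0016 -0.0031  0.0046]
turn tool [-0.0542 -0.0193 -0.0059] rows 0.3
shift in turned axes [ 0.0017 -0.0033  0.0044]
[ 7.0540e-01 -4.0000e-04  5.2200e-02  7.0490e-01  1.3000e-03  1.2030e-01
  1.3289e+04] [ 7.0540e-01 -3.0000e-04  5.5300e-02  7.0520e-01  9.0000e-04  1.2030e-01
  1.3956e+04]
(array([ 0.64145783,  0.002748  , -0.1281826 ]), np.float64(74.64219884111608), 43085)
cap top [ 0.7173  0.0447  0.0154  0.7179  0.0458  0.1204 14.    ]
-0.16 xmin 0.793 zmax 0.104 49
-0.14 xmin 0.788 zmax 0.106 143
-0.12 xmin 0.789 zmax 0.108 144
-0.1 xmin 0.806 zmax 0.079 18
0.04 xmin 0.761 zmax 0.061 5
0.06 xmin 0.76 zmax 0.062 11
0.08 xmin 0.761 zmax 0.09 94
0.1 xmin 0.76 zmax 0.09 76
0.12 xmin 0.761 zmax 0.091 65
0.14 xmin 0.787 zmax 0.09 105
0.16 xmin 0.821 zmax 0.083 9
```

View pics/w4.png

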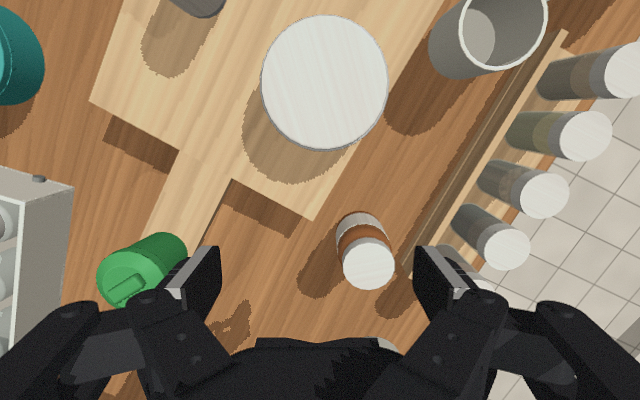

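The canister lid is at (325,83) ahead of the fingers. The shaker at (365,255) is close by but about 40 mm clear of the right finger. I'll descend behind the canister in stages.

```bash
python3 -m handwheel '{"xyz":[[0,-0.003,0.006],[0.04,0,0],[0.04,0,0],[0,0,0]],"dr":[[-0.046,-0.019,-0.006],[0,0,0],[0,0,0],[0,0,0]],"claw":[1,1,1,1]}';  python3 go.py 0.7477 -0.0797 0.066 28
```

```text
time: 12.45
position: [0.7463, -0.08, 0.1708]
tool_rot: [-0.177, 0.684, 0.177, 0.685]
force: [-0.4, 0.5, 0.2]
grip_width: 0.0852
t 12.45 pos [ 0.7463 -0.08    0.1708] jaw deg 29.0 toolx [ 0.002  0.    -1.   ] tooly [-0.484  0.875 -0.001] F [-0.4  0.5  0.2] w 0.0852 j [-0.24  0.76  0.61  1.05 -0.41  1.44  0.78]
shift tool [ 0.1048 -0.0003  0.0013]
turn tool [0.0168 0.0016 0.0006] rows 0.1
shift in turned axes [ 0.1048 -0.0004  0.0014]
```

```bash
python3 -m handwheel '{"xyz":[[0.03,0,0.001],[0.035,0,0],[0.03,0,0],[0,0,0]],"dr":[[0.016,0.0015,0],[0,0,0],[0,0,0],[0,0,0]],"claw":[1,1,1,1]}';  python3 go.py 0.7477 -0.0797 0.066 28
```

```text
time: 12.95
position: [0.7509, -0.0805, 0.0829]
tool_rot: [-0.175, 0.682, 0.173, 0.689]
force: [-0.1, -0.3, 0.8]
grip_width: 0.0852
t 12.95 pos [ 0.7509 -0.0805  0.0829] jaw deg 28.5 toolx [ 0.01  -0.001 -1.   ] tooly [-0.477  0.879 -0.006] F [-0.1 -0.3  0.8] w 0.0852 j [-0.25  0.82  0.59  1.15 -0.44  1.28  0.8 ]
shift tool [ 0.0168  0.0023 -0.0026]
turn tool [0.0087 0.008  0.0057] rows 0.1
shift in turned axes [ 0.0169  0.0022 -0.0025]
```

```bash
python3 -m handwheel '{"xyz":[[0.01,0.002,-0.0026],[0.006,0.005,0],[0,0.01,0],[0,0.01,0],[0,0.01,0],[0,0.01,0],[0,0,0]],"dr":[[0.008,0.008,0.0057],[0,0,0],[0,0,0],[0,0,0],[0,0,0],[0,0,0],[0,0,0]],"claw":[1,1,1,1,1,1,1]}';  python3 go.py 0.6645 0.077 0.066 28
```

```text
time: 13.82
position: [0.728, -0.037, 0.0734]
tool_rot: [-0.173, 0.683, 0.172, 0.689]
force: [0.1, -0.2, -0.2]
grip_width: 0.0852
t 13.82 pos [ 0.728  -0.037   0.0734] jaw deg 28.2 toolx [ 0.008 -0.    -1.   ] tooly [-0.473  0.881 -0.004] F [ 0.1 -0.2 -0.2] w 0.0852 j [-0.34  0.77  0.59  1.26 -0.42  1.23  0.75]
shift tool [ 0.0069  0.1305 -0.0021]
turn tool [0.0037 0.0071 0.0041] rows 0.0
shift in turned axes [ 0.0074  0.1304 -0.0025]
```

```bash
python3 -m handwheel '{"xyz":[[0.006,0,-0.002],[0.003,0.004,0],[0,0.01,0],[0.001,0.01,0],[0,0.01,0],[0.001,0.01,0],[0,0.01,0],[0,0,0]],"dr":[[0.003,0.007,0.004],[0,0,0],[0,0,0],[0,0,0],[0,0,0],[0,0,0],[0,0,0],[0,0,0]],"claw":[1,1,1,1,1,1,1,1]}';  python3 go.py 0.6645 0.077 0.066 28; python3 - <<'E'
from fit import *
p,T=T_of('wrist'); im,d=env.grab_frame('wrist'); save('w5.png',im)
P=cloud(p,T,d)
print(circ(P,(.68,.04),.113,.128,.075),circ(P,(.68,.04),.105,.128,.075))
E
```

```text
time: 14.82
position: [0.7028, 0.0054, 0.0649]
tool_rot: [-0.172, 0.684, 0.166, 0.689]
force: [0.5, 1.3, 1.8]
grip_width: 0.0857
t 14.82 pos [0.7028 0.0054 0.0649] jaw deg 27.7 toolx [ 0.009 -0.007 -1.   ] tooly [-0.465  0.885 -0.01 ] F [0.5 1.3 1.8] w 0.0857 j [-0.43  0.72  0.6   1.36 -0.41  1.17  0.69]
shift tool [-0.0019  0.0812 -0.0006]
turn tool [-0.0052  0.0043  0.0103] rows 0.1
shift in turned axes [-0.0011  0.0812 -0.0002]
[6.86800e-01 2.70000e-02 7.08000e-02 6.79300e-01 4.92000e-02 1.20300e-01
 1.04433e+05] [6.85800e-01 2.91000e-02 7.13000e-02 6.79400e-01 4.90000e-02 1.20300e-01
 1.05106e+05]
```

View pics/w5.png

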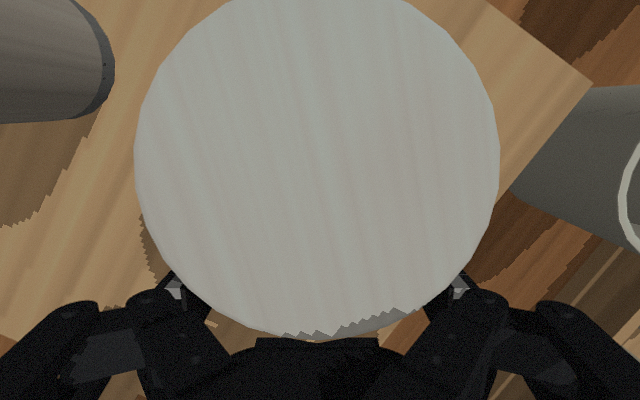

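The canister sits symmetrically in the finger cradle, with its centre at about (317,155) and both fingers on its near side. I'll continue the diagonal push and track it with a circle fit.

```bash
cat > lidc.py <<'E'
from fit import *
def lidcentre(cam='wrist',rowmax=285):
    p,T=T_of(cam); im,d=env.grab_frame(cam); P=cloud(p,T,d)
    m=((P[...,2]>.115)&(P[...,2]<.126)).astype(np.uint8)
    if cam=='wrist': m[rowmax:]=0
    n,l,s,c=cv2.connectedComponentsWithStats(m); 
    k=1+np.argmax(s[1:,4]); cs,_=cv2.findContours((l==k).astype(np.uint8),cv2.RETR_EXTERNAL,cv2.CHAIN_APPROX_NONE)
    e=max(cs,key=len).reshape(-1,2); e=e[(e[:,0]>2)&(e[:,0]<637)&(e[:,1]>2)&(e[:,1]<rowmax-3)]
    W=onplane(p,T,e,.12)[:,:2]
    f=least_squares(lambda x:np.hypot(*(W-x[:2]).T)-x[2],[*W.mean(0),.052],loss='soft_l1',f_scale=.001)
    return f.x,im,P,p,T
def local(xy,s=(.635,.008,-.072)):
    d=np.array(xy)-s[:2]; c,n=np.cos(s[2]),np.sin(s[2]); return np.array([d@[c,n],d@[-n,c]])
def world(XY,s=(.635,.008,-.072)):
    c,n=np.cos(s[2]),np.sin(s[2]); return np.array([s[0]+c*XY[0]-n*XY[1],s[1]+n*XY[0]+c*XY[1]])
E
python3 -m handwheel '{"xyz":[[0,0.01,0],[0,0.01,0],[0,0.01,0],[0,0.01,0],[0,0,0]],"dr":[[-0.005,0.004,0.01],[0,0,0],[0,0,0],[0,0,0],[0,0,0]],"claw":[1,1,1,1,1]}'
python3 - <<'E'
from lidc import *
x,im,P,p,T=lidcentre(); print('lid',x.round(4),'local',local(x[:2]).round(4)); print(env.get_obs()['position']-[*x[:2],0])
E
python3 go.py 0.6645 0.077 0.066 28
```

```text
time: 15.5
position: [0.6826, 0.0428, 0.0643]
tool_rot: [-0.171, 0.686, 0.171, 0.686]
force: [0.8, 0.9, 0.5]
grip_width: 0.0852
lid [0.6612 0.0831 0.0507] local [0.0207 0.0768]
[ 0.02150073 -0.04046937  0.06418316]
t 15.55 pos [0.6827 0.0426 0.0642] jaw deg 28.0 toolx [-0.001  0.    -1.   ] tooly [-0.469  0.883  0.001] F [0.2 0.9 0.8] w 0.0855 j [-0.49  0.69  0.6   1.41 -0.4   1.16  0.64]
shift tool [-0.0018  0.0389  0.0001]
turn tool [-0.0006 -0.0007 -0.0008] rows 0.0
shift in turned axes [-0.0018  0.0389  0.0001]
```

```bash
python3 -m handwheel '{"xyz":[[0,0.01,0],[0,0.01,0],[0,0.01,0],[0,0.007,0],[0,0,0],[0,-0.02,0],[0,-0.025,0],[0,0,0]],"dr":[[0,0,0],[0,0,0],[0,0,0],[0,0,0],[0,0,0],[0,0,0],[0,0,0],[0,0,0]],"claw":[1,1,1,1,1,1,1,1]}'
python3 - <<'E'
from lidc import *
from go import go
x,im,P,p,T=lidcentre(rowmax=330); print('lid',x.round(4),'local',local(x[:2]).round(4)); save('w6.png',im)
c=x[:2]; u=np.array([.0718,.9974]); t=c-.085*u; print('target',t)
go([*t,.066],-4.1)
E
```

```text
time: 16.55
position: [0.6854, 0.0353, 0.0629]
tool_rot: [-0.17, 0.687, 0.172, 0.685]
force: [-1.0, -0.7, -0.2]
grip_width: 0.0853
lid [0.6428 0.1169 0.0506] local [-0.      0.1092]
target [0.63671496 0.03209711]
t 16.6 pos [0.685  0.0371 0.0628] jaw deg 28.1 toolx [-0.004  0.002 -1.   ] tooly [-0.471  0.882  0.004] F [-0.3  0.4  0.2] w 0.0852 j [-0.48  0.7   0.59  1.4  -0.4   1.17  0.66]
shift tool [-0.003   0.0183 -0.045 ]
turn tool [ 0.5614 -0.0039 -0.0028] rows 3.1
shift in turned axes [-0.0032 -0.0085 -0.0478]
```

The can stands in line with a fully open finger, so for the straight push I'll narrow the jaws until they are past it.

```bash
python3 -m handwheel '{"xyz":[[0,0,0],[0,0,0],[-0.003,0,0],[0,0,0],[0,0,0],[0,0,0]],"dr":[[0,0,0],[0,0,0],[0.17,0,0],[0.17,0,0],[0.17,0,0],[0.05,-0.004,-0.003]],"claw":[0.45,0.45,0.45,0.45,0.45,0.45]}'
python3 go.py 0.6367 0.0321 0.068 -4.1
```

```text
time: 17.35
position: [0.6839, 0.0423, 0.0653]
tool_rot: [0.03, 0.707, -0.028, 0.706]
force: [-0.5, -0.1, -0.2]
grip_width: 0.0389
t 17.35 pos [0.6839 0.0423 0.0653] jaw deg -4.7 toolx [-0.002  0.002 -1.   ] tooly [0.083 0.997 0.002] F [-0.5 -0.1 -0.2] w 0.0389 j [-0.56  0.73  0.72  1.41 -0.49  1.19  0.13]
shift tool [-0.0026 -0.014  -0.0462]
turn tool [-0.0113 -0.0023 -0.0023] rows 0.1
shift in turned axes [-0.0027 -0.0135 -0.0464]
```

```bash
python3 -m handwheel '{"xyz":[[-0.003,-0.014,0],[0,0,-0.02],[0,0,-0.02],[0,0,-0.006],[0,0,0]],"dr":[[-0.011,-0.002,-0.002],[0,0,0],[0,0,0],[0,0,0],[0,0,0]],"claw":[0.45,0.45,0.45,0.45,0.45]}'
python3 go.py 0.6367 0.0321 0.068 -4.1
python3 - <<'E'
from lidc import *
x,im,P,p,T=lidcentre(rowmax=330); print('lid',x.round(4),'local',local(x[:2]).round(4)); save('w7.png',im)
E
```

```text
time: 17.98
position: [0.6362, 0.0289, 0.07]
tool_rot: [0.022, 0.706, -0.023, 0.708]
force: [0.6, 0.4, 0.2]
grip_width: 0.0382
t 17.98 pos [0.6362 0.0289 0.07  ] jaw deg -3.6 toolx [ 0.002 -0.    -1.   ] tooly [ 0.063  0.998 -0.   ] F [0.6 0.4 0.2] w 0.0382 j [-0.61  0.63  0.74  1.56 -0.45  1.13  0.17]
shift tool [0.002  0.0032 0.0003]
turn tool [0.0081 0.0024 0.0001] rows 0.0
shift in turned axes [0.002  0.0032 0.0002]
lid [0.6426 0.117  0.0507] local [-0.0002  0.1092]
```

View pics/w7.png

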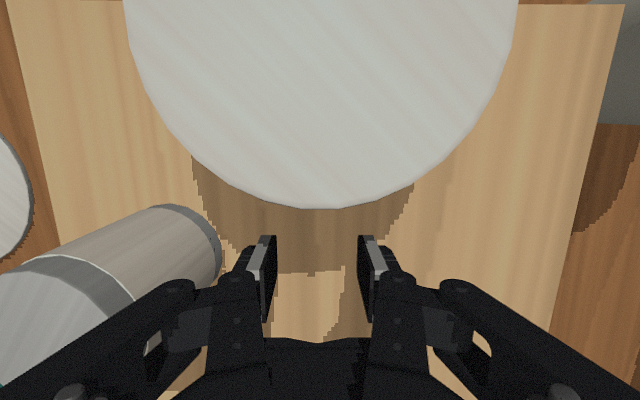

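```bash
python3 -m handwheel '{"xyz":[[0.001,0.01,0],[0,0.01,0],[0,0.01,0],[0,0.01,0],[0,0.01,0],[0,0,0]],"dr":[[0.008,0.002,0],[0,0,0],[0,0,0],[0,0,0],[0,0,0],[0,0,0]],"claw":[0.45,0.45,0.45,0.45,0.45,0.45]}'
python3 - <<'E'
from lidc import *
from go import go
x,im,P,p,T=lidcentre(rowmax=330); print('lid',x.round(4),'local',local(x[:2]).round(4)); save('w8.png',im)
print('TCP local',local(env.get_obs()['position'][:2]).round(4)); go([*world([0,.075]),.068],-4.1)
E
```

```text
time: 18.77
position: [0.6415, 0.081, 0.0687]
tool_rot: [0.024, 0.706, -0.026, 0.707]
force: [1.1, 0.1, -0.1]
grip_width: 0.0385
lid [0.646  0.1437 0.0507] local [0.0012 0.1362]
TCP local [0.0011 0.0729]
t 18.82 pos [0.6413 0.0806 0.0686] jaw deg -4.1 toolx [ 0.    -0.003 -1.   ] tooly [ 0.072  0.997 -0.003] F [0.2 0.4 0.6] w 0.0384 j [-0.68  0.65  0.73  1.53 -0.46  1.14  0.08]
shift tool [ 0.0006  0.0021 -0.0011]
turn tool [-0.0008  0.0007  0.0029] rows 0.0
shift in turned axes [ 0.0006  0.0021 -0.0011]
```

```bash
python3 -m handwheel '{"xyz":[[0,0.003,-0.001],[0,0,0],[0.004,0,0],[0,0.01,0],[0,0.01,0],[0,0.01,0],[0,0.01,0],[0,0.01,0],[0,0,0]],"dr":[[0,0,0.003],[0,0,0],[0,0,0],[0,0,0],[0,0,0],[0,0,0],[0,0,0],[0,0,0],[0,0,0]],"claw":[1,1,1,1,1,1,1,1,1]}'
python3 - <<'E'
from lidc import *
from go import go
x,im,P,p,T=lidcentre(rowmax=300); print('lid',x.round(4),'local',local(x[:2]).round(4))
print('TCP local',local(env.get_obs()['position'][:2]).round(4)); go([*world([0,.174]),.066],-4.1)
p,T=T_of('top'); im,d=env.grab_frame('top'); save('top2.png',im); P=cloud(p,T,d); print('step',fitstep(P,[.633,.008]))
E
```

```text
time: 19.95
position: [0.6439, 0.1375, 0.0639]
tool_rot: [0.026, 0.707, -0.025, 0.707]
force: [0.1, -0.2, 0.5]
grip_width: 0.0853
lid [0.6471 0.1833 0.0507] local [-0.0005  0.1757]
TCP local [-0.0005  0.1293]
t 20.0 pos [0.6438 0.137  0.0639] jaw deg -4.2 toolx [-0.  0. -1.] tooly [0.073 0.997 0.   ] F [ 0.  -0.2 -0.3] w 0.0852 j [-0.74  0.68  0.72  1.5  -0.47  1.15 -0.  ]
shift tool [-0.0021  0.0447  0.0004]
turn tool [-0.0013 -0.0004 -0.0003] rows 0.0
shift in turned axes [-0.0021  0.0447  0.0005]
step (array([ 0.63266557,  0.00880053, -0.073482  ]), np.float64(8.680350700844773), 6985)
```

```bash
python3 -m handwheel '{"xyz":[[0,0.01,0],[0,0.01,0],[0,0.01,0],[0,0.01,0],[0,0,0],[0,-0.02,0],[0,-0.03,0],[0,0,0]],"dr":[[0,0,0],[0,0,0],[0,0,0],[0,0,0],[0,0,0],[0,0,0],[0,0,0],[0,0,0]],"claw":[1,1,1,1,1,1,1,1]}'
python3 go.py 0.65 0.10 0.28 -4.1
```

```text
time: 21.05
position: [0.6427, 0.1246, 0.0638]
tool_rot: [0.026, 0.707, -0.027, 0.706]
force: [0.1, 0.2, 0.2]
grip_width: 0.0853
t 21.05 pos [0.6427 0.1246 0.0638] jaw deg -4.3 toolx [-0.001 -0.001 -1.   ] tooly [ 0.075  0.997 -0.001] F [0.1 0.2 0.2] w 0.0853 j [-0.73  0.67  0.72  1.51 -0.47  1.14  0.01]
shift tool [-0.2162 -0.0241  0.009 ]
turn tool [-0.0032 -0.0006  0.0006] rows 0.0
shift in turned axes [-0.2162 -0.024   0.009 ]
```

```bash
python3 -m handwheel '{"xyz":[[-0.04,0,0],[-0.05,0,0],[-0.05,0,0],[-0.05,0,0],[-0.02,0.02,0],[0,0,0]],"dr":[[0,0,0],[0,0,0],[0,0,0],[0,0,0],[0,0,0],[0,0,0]],"claw":[1,1,1,1,1,1]}'
python3 - <<'E'
from lidc import *
from go import go
x,im,P,p,T=lidcentre(rowmax=290); print('lid',x.round(4),'local',local(x[:2]).round(4)); save('w9.png',im)
Q=P.reshape(-1,3); L=np.array([local(q[:2]) for q in Q]); 
m=(abs(Q[:,2]-.06)<.006)
for y in (.14,.15,.285,.295):
    s=m&(abs(L[:,1]-y)<.005)&(abs(L[:,0])<.06); 
    if s.sum(): print(y,L[s][:,0].min().round(4),L[s][:,0].max().round(4))
s=m&(abs(L[:,0])<.02)&(L[:,1]>.25); print('tip',L[s][:,1].max().round(4)); s=m&(L[:,0]>.06)&(L[:,0]<.1); print('deck edge',L[s][:,1].max().round(4))
go(None)
p,T=T_of('top'); im,d=env.grab_frame('top'); P=cloud(p,T,d); print('top',circ(P,x[:2],.113,.135,.075))
E
```

```text
time: 21.8
position: [0.643, 0.1412, 0.2793]
tool_rot: [0.028, 0.708, -0.027, 0.705]
force: [-0.0, 0.1, -1.9]
grip_width: 0.0856
lid [0.6502 0.2236 0.0511] local [-0.0003  0.2161]
0.14 -0.0317 0.0279
0.15 -0.0314 0.0278
0.285 -0.0316 0.028
0.295 -0.0313 0.0278
tip 0.3055
deck edge 0.1308
t 21.85 pos [0.6428 0.1391 0.2786] jaw deg -4.7 toolx [-0.004  0.    -1.   ] tooly [ 0.081  0.997 -0.   ] F [-0.7 -1.4  0.8] w 0.0855 j [-0.75  0.54  0.8   1.2  -0.38  1.55 -0.09]
top None
```

View pics/w9.png

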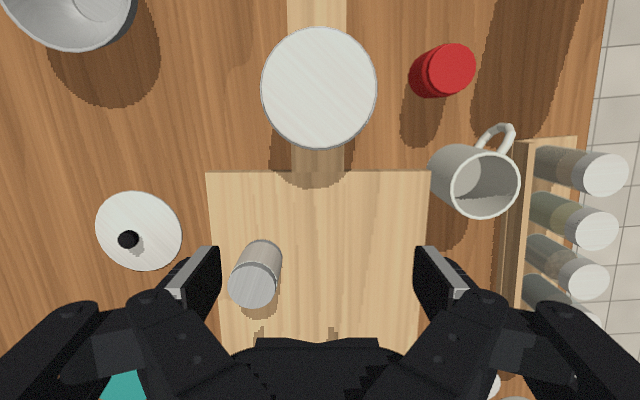

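The canister, at (318,88), stands centred on the ledge: 216 mm along it against an allowed 186–255 mm, and about 1.5 mm off the centre line. I'll check the other things numerically before handing in.

```bash
python3 - <<'E'
from fit import *
for c in ['top','scene']:
    p,T=T_of(c); A=cloud(p,T,np.load(c+'1.npz')['d']); im,d=env.grab_frame(c); B=cloud(p,T,d)
    for n,xy,z0,z1,r in [('can',(.563,.031),.12,.15,.04),('cup',(.617,-.235),.12,.17,.05),('lid',(.386,.065),.008,.05,.07),('bowl',(.41,.355),.04,.08,.09),('jb',(.455,-.458),.071,.09,.03),('jc',(.434,-.275),.071,.09,.03),('jar',(.433,-.374),.068,.09,.035),('canister',(.65,.2236),.113,.13,.07)]:
        print(c,n,*[None if q is None else q[[3,4,5,6]] for q in (circ(A,xy,z0,z1,r),circ(B,xy,z0,z1,r))])
print(env.get_obs()['force'],env.get_obs()['time'])
E
```

```text
top can [5.628e-01 3.100e-02 1.302e-01 2.130e+02] [5.640e-01 3.600e-02 1.299e-01 2.130e+02]
top cup [ 6.146e-01 -2.329e-01  1.326e-01  3.580e+02] [ 6.144e-01 -2.328e-01  1.330e-01  3.570e+02]
top lid [3.845e-01 6.180e-02 1.110e-02 5.970e+02] [3.839e-01 6.140e-02 1.110e-02 5.930e+02]
top bowl [4.083e-01 3.688e-01 5.510e-02 4.450e+02] [4.117e-01 3.998e-01 5.430e-02 2.700e+02]
top jb [ 4.489e-01 -4.611e-01  7.430e-02  1.600e+02] [ 4.485e-01 -4.613e-01  7.450e-02  1.690e+02]
top jc [ 4.269e-01 -2.819e-01  7.490e-02  1.510e+02] [ 4.263e-01 -2.824e-01  7.450e-02  1.490e+02]
top jar None [ 4.329e-01 -3.709e-01  7.430e-02  1.970e+02]
top canister [6.432e-01 2.450e-01 1.282e-01 1.320e+02] None
scene can [5.703e-01 3.040e-02 1.283e-01 1.570e+02] [5.720e-01 3.590e-02 1.284e-01 1.540e+02]
scene cup [ 6.286e-01 -2.356e-01  1.316e-01  2.590e+02] [ 6.289e-01 -2.359e-01  1.316e-01  2.600e+02]
scene lid [3.942e-01 6.050e-02 1.110e-02 2.630e+02] [3.924e-01 6.270e-02 1.140e-02 2.670e+02]
scene bowl [3.961e-01 3.561e-01 5.210e-02 3.750e+02] [3.959e-01 3.571e-01 5.240e-02 3.700e+02]
scene jb [ 4.565e-01 -4.627e-01  7.400e-02  8.200e+01] [ 4.558e-01 -4.641e-01  7.370e-02  7.800e+01]
scene jc [ 0.4326 -0.2839  0.074  67.    ] [ 0.4326 -0.2848  0.074  69.    ]
scene jar None [ 4.403e-01 -3.740e-01  7.330e-02  1.100e+02]
scene canister [6.575e-01 2.460e-01 1.267e-01 1.550e+02] [6.561e-01 2.224e-01 1.190e-01 6.560e+02]
[-0.13663456 -0.98211481  0.72902755] 22.0
```

Both cameras agree that the can was brushed about 5 mm towards +y, probably when a finger opened beside it. There is plenty of time, so I'll nudge it back gently with the shut fingers.

```bash
python3 -m handwheel '{"xyz":[[0,-0.022,-0.038],[0,-0.022,-0.038],[0,0,0],[0.05,0,0],[0.05,0,0],[0,0,0]],"dr":[[0,0,0],[0,0,0],[0,0,0],[0,0,0],[0,0,0],[0,0,0]],"claw":[0,0,0,0,0,0]}' 20
python3 go.py 0.564 0.098 0.076 -4.1
```

```text
time: 22.75
position: [0.5562, 0.0968, 0.1671]
tool_rot: [0.028, 0.713, -0.032, 0.7]
force: [0.5, 0.5, 0.3]
grip_width: 0.0
t 22.75 pos [0.5562 0.0968 0.1671] jaw deg -4.9 toolx [-0.018 -0.005 -1.   ] tooly [ 0.085  0.996 -0.006] F [0.5 0.5 0.3] w 0.0 j [-0.87  0.39  0.83  1.65 -0.3   1.26 -0.07]
shift tool [0.091  0.0025 0.0093]
turn tool [-0.0135 -0.0177  0.0061] rows 0.1
shift in turned axes [0.0911 0.0018 0.0077]
```

```bash
python3 -m handwheel '{"xyz":[[0.02,0.002,0.008],[0.03,0,0],[0.03,0,0],[0.009,0,0],[0,0,0]],"dr":[[-0.0135,-0.0177,0.006],[0,0,0],[0,0,0],[0,0,0],[0,0,0]],"claw":[0,0,0,0,0]}'
python3 go.py 0.564 0.074 0.076 -4.1
python3 - <<'E'
from fit import *
p,T=T_of('wrist'); im,d=env.grab_frame('wrist'); save('w10.png',im)
p,T=T_of('scene'); im,d=env.grab_frame('scene'); print(circ(cloud(p,T,d),(.563,.031),.12,.15,.04)[[3,4,5,6]])
E
```

```text
time: 23.38
position: [0.5711, 0.0985, 0.084]
tool_rot: [0.025, 0.703, -0.024, 0.71]
force: [0.4, 0.0, 1.1]
grip_width: 0.0
t 23.38 pos [0.5711 0.0985 0.084 ] jaw deg -4.0 toolx [ 0.009  0.001 -1.   ] tooly [0.071 0.998 0.002] F [0.4 0.  1.1] w 0.0 j [-0.82  0.49  0.77  1.72 -0.38  1.08  0.01]
shift tool [ 0.0079 -0.025  -0.0054]
turn tool [ 0.001   0.0093 -0.0017] rows 0.1
shift in turned axes [ 0.008  -0.025  -0.0053]
[5.727e-01 3.610e-02 1.287e-01 1.610e+02]
```

View pics/w10.png

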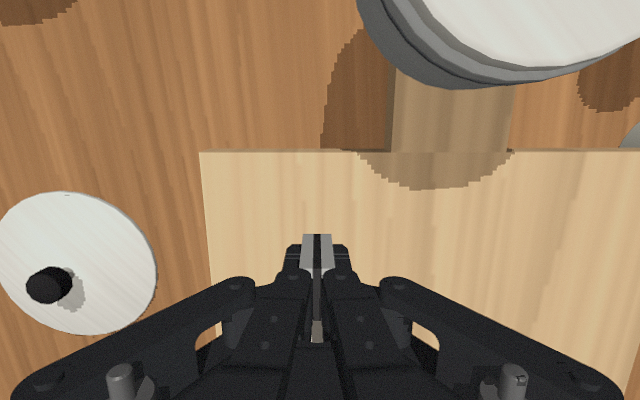

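The shut fingers are at (317,260) behind the can, and the canister is clear of the deck edge at row 150. I'll nudge in small rows.

```bash
python3 -m handwheel '{"xyz":[[0.007,-0.008,-0.006],[0,-0.008,0],[0,-0.006,0],[0,-0.003,0],[0,0,0]],"dr":[[0,0.009,0],[0,0,0],[0,0,0],[0,0,0],[0,0,0]],"claw":[0,0,0,0,0]}'
cat > canchk.py <<'E'
from fit import *
p,T=T_of('scene'); im,d=env.grab_frame('scene'); print('scene can (orig .5703 .0304)',circ(cloud(p,T,d),(.563,.031),.12,.15,.04)[[3,4,5,6]])
E
python3 canchk.py; python3 go.py 0.562 0.067 0.08 -4.1
```

```text
time: 24.1
position: [0.5646, 0.0723, 0.0796]
tool_rot: [0.027, 0.705, -0.024, 0.708]
force: [0.2, 0.8, -0.2]
grip_width: 0.0002
scene can (orig .5703 .0304) [5.718e-01 3.220e-02 1.293e-01 1.550e+02]
t 24.15 pos [0.5645 0.0725 0.0795] jaw deg -4.1 toolx [ 0.004  0.004 -1.   ] tooly [0.071 0.997 0.004] F [-0.1  1.5  0.1] w 0.0001 j [-0.78  0.48  0.78  1.75 -0.38  1.06  0.06]
shift tool [-0.0005 -0.0057 -0.0021]
turn tool [ 0.0007  0.0042 -0.0044] rows 0.0
shift in turned axes [-0.0005 -0.0057 -0.0021]
```

```bash
python3 -m handwheel '{"xyz":[[0,-0.002,0],[0,0,0],[0,0.015,0],[0,0.02,0],[-0.05,0,0],[-0.06,0,0],[-0.05,0.03,0],[-0.02,0.04,0],[0,0,0]],"dr":[[0,0,0],[0,0,0],[0,0,0],[0,0,0],[0,0,0],[0,0,0],[0,0,0],[0,0,0],[0,0,0]],"claw":[0,0,0,0,0,0,0,0,0]}'
python3 canchk.py; python3 - <<'E'
from lidc import *
p,T=T_of('top'); im,d=env.grab_frame('top'); P=cloud(p,T,d); print('top can (orig .5628 .0310)',circ(P,(.563,.031),.12,.15,.04))
p,T=T_of('scene'); im,d=env.grab_frame('scene'); save('scene2.png',im); P=cloud(p,T,d); print('canister (.6561 .2224)',circ(P,(.65,.2236),.113,.13,.07)[[3,4,5,6]])
print(env.get_obs()['position'],env.get_obs()['force'])
E
```

```text
time: 25.28
position: [0.5695, 0.1892, 0.2645]
tool_rot: [0.024, 0.706, -0.02, 0.708]
force: [0.0, -0.3, -0.6]
grip_width: 0.0001
scene can (orig .5703 .0304) [5.730e-01 3.570e-02 1.289e-01 1.590e+02]
top can (orig .5628 .0310) [5.645e-01 3.610e-02 2.540e-02 5.641e-01 3.560e-02 1.296e-01 2.150e+02]
canister (.6561 .2224) [6.558e-01 2.223e-01 1.186e-01 6.590e+02]
[0.56925568 0.18294589 0.26275726] [-0.15015951 -0.421545   -0.61259971]
```

View pics/scene2.png

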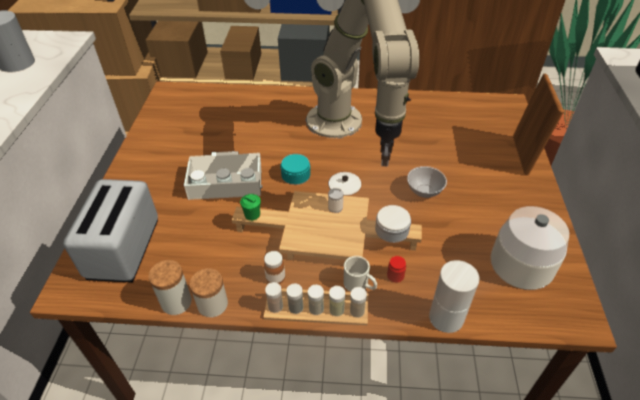

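The picture shows the jar among the others in the bin (223,175) and the canister on the ledge (393,222). The can (337,200) did not move, because the nudge stopped just short of it. I'll repeat it, going further.

```bash
python3 -m handwheel '{"xyz":[[0,-0.045,0],[0,-0.045,0],[0,0,0],[0.05,0,0],[0.05,0,0],[0.05,0,0],[0.025,0,0],[0,0,0]],"dr":[[0,0,0],[0,0,0],[0,0,0],[0,0,0],[0,0,0],[0,0,0],[0,0,0],[0,0,0]],"claw":[0,0,0,0,0,0,0,0]}'
python3 go.py 0.564 0.072 0.08 -4.1
```

```text
time: 26.42
position: [0.558, 0.0855, 0.0774]
tool_rot: [0.028, 0.709, -0.029, 0.704]
force: [0.0, 0.2, 1.2]
grip_width: 0.0002
t 26.43 pos [0.558  0.0855 0.0774] jaw deg -4.6 toolx [-0.008 -0.002 -1.   ] tooly [ 0.081  0.997 -0.002] F [0.  0.2 1.2] w 0.0002 j [-0.81  0.48  0.78  1.75 -0.38  1.07  0.02]
shift tool [-0.0026 -0.013   0.007 ]
turn tool [-0.0091 -0.0081  0.0023] rows 0.1
shift in turned axes [-0.0026 -0.013   0.0069]
```

```bash
python3 -m handwheel '{"xyz":[[0,-0.007,0.007],[0,-0.006,0],[0,-0.003,0],[0,-0.002,0],[0,0,0]],"dr":[[-0.009,-0.008,0],[0,0,0],[0,0,0],[0,0,0],[0,0,0]],"claw":[0,0,0,0,0]}'
python3 go.py 0.563 0.066 0.08 -4.1; python3 canchk.py
```

```text
time: 27.05
position: [0.5664, 0.0661, 0.0814]
tool_rot: [0.025, 0.705, -0.025, 0.709]
force: [0.3, 1.5, -0.4]
grip_width: 0.0003
t 27.05 pos [0.5664 0.0661 0.0814] jaw deg -4.1 toolx [ 0.006  0.    -1.   ] tooly [0.071 0.997 0.001] F [ 0.3  1.5 -0.4] w 0.0003 j [-0.78  0.48  0.79  1.75 -0.38  1.07  0.07]
shift tool [ 0.0014 -0.0004 -0.0034]
turn tool [ 0.0001  0.0058 -0.0006] rows 0.0
shift in turned axes [ 0.0014 -0.0004 -0.0034]
scene can (orig .5703 .0304) [5.735e-01 2.560e-02 1.304e-01 1.640e+02]
```

```bash
python3 -m handwheel '{"xyz":[[0,0.015,0],[0,0.02,0],[-0.05,0,0],[-0.06,0,0],[-0.05,0.02,0],[0,0.02,0],[0,0,0]],"dr":[[0,0,0],[0,0,0],[0,0,0],[0,0,0],[0,0,0],[0,0,0],[0,0,0]],"claw":[0,0,0,0,0,0,0]}'
python3 canchk.py; python3 - <<'E'
from lidc import *
p,T=T_of('top'); im,d=env.grab_frame('top'); P=cloud(p,T,d); print('top can (orig .5628 .0310)',circ(P,(.563,.031),.12,.15,.04))
p,T=T_of('scene'); im,d=env.grab_frame('scene'); P=cloud(p,T,d); print('canister (.6561 .2224)',circ(P,(.65,.2236),.113,.13,.07)[[3,4,5,6]])
print(env.get_obs()['position'],env.get_obs()['force'])
E
```

```text
time: 27.98
position: [0.5696, 0.1543, 0.2444]
tool_rot: [0.022, 0.706, -0.022, 0.708]
force: [-0.3, 0.5, 0.7]
grip_width: 0.0001
scene can (orig .5703 .0304) [5.720e-01 3.120e-02 1.278e-01 1.580e+02]
top can (orig .5628 .0310) [5.651e-01 3.160e-02 2.540e-02 5.640e-01 3.140e-02 1.299e-01 2.120e+02]
canister (.6561 .2224) [6.558e-01 2.225e-01 1.192e-01 6.490e+02]
[0.56967431 0.15024957 0.24423636] [ 1.38512341 -0.25695322  0.38815907]
```

The can is back within 1–2 mm of where it started, everything else is in place and the robot is clear of everything. I'll hand in.

```bash
python3 -c "
from rig import env
print(env.hand_in(), env.get_obs()['time'])"
```

```text
the job is handed in; nothing more can be done
the job is handed in; nothing more can be done
```

The job is done and handed in at about 28 s of the 64 s allowed. I moved the jar from the +y ledge and set it upright in the bin between the other two. I then slid the canister with open fingers, diagonally past the can and straight onto the freed ledge.

**Last checks:**
- **Canister:** it stands level with its centre about 216 mm along the ledge (186–255 mm allowed). It is about 1.5 mm off the centre line, so no part is over the deck or past the tip.
- **Jar:** it stands upright in the bin, cap top at 74–75 mm, with the other two bin jars unmoved.
- **Cup and pot lid:** both unmoved to within about 2 mm.
- **Bowl:** the scene camera shows it unmoved. The top camera read about 30 mm different, but with far fewer points, probably because the arm was in the way.

**One slip:** the can was brushed about 5 mm while I was sliding the canister. My first nudge to push it back stopped short. The second returned it to within 1–2 mm of its starting place by both cameras.

I viewed 10 pictures, the full budget.

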